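Restock the bead showcase

TASK

Swing the little showcase's door wide open by its handle. Slide the two blue bead jars that stand on the table, upright and without lifting them, into the lane between the guide rails, in single file behind the blue jar already there, then shut the door fully. Leave the amber jar and the wire coils where they are.

Things in the scene. Friction and masses are not known exactly. Their poses are not given: they have to be found in the camera images.
- showcase: Low countertop showcase, fixed: clear panes (closed top), aluminium edges, 200 mm deep (its x, with the 12 mm door), 180 wide (y), 100 high. Origin under its middle at table height; x points from the door to the far side, y to the left seen from the robot. No raised floor: jars slide in from the table. Side and far panes 5 mm. Left half: fixed wooden riser, y 22 to 78, x -63 to 87, 42 mm high
- lane_mouth (a point): middle of the lane in the plane of the door opening (showcase x = -88, y = -35 mm), at table height, axes as the showcase's. The lane runs from here to lane_end between two dark steel guide rails: 22 mm high, 60 mm apart inside, from 38 mm inside the opening to the far pane; flared wider by 8 mm a side from 16 to 38 mm inside
- lane_end (a point): far end of the lane at the far pane's inner face (showcase x = +95, y = -35 mm), at table height: 183 mm from lane_mouth, room for three jars (156 mm)
- showcase_door (a joint): door angle, rad: 0 shut (starts 0 to 0.1), grows as the free right edge swings towards the robot, then to the left (clockwise from above); stop at 2.0. Wooden panel 178 mm wide, 12 thick, from 4 to 96 mm above the table; light friction (0.08 N m), stays where it is left, no latch
- door_hinge (a point): vertical hinge axis of the door, at the left front corner (showcase x = -100, y = +89 mm), in the plane of the door's outer face, 74 mm above the table; axes turn with the door: -x points out of its outer face, -y along the panel to the free edge
- handle_mid (a point): middle of the handle bar (geom showcase_door_c1): level bow handle of 10 mm round steel, 90 mm long, parallel to the panel, 74 mm above the table, 45 mm out from the outer face (40 mm free behind it), 122 mm from the hinge along the panel. Two 9 mm posts, 43 mm either side of the middle, join it to the door. Axes as door_hinge
- blue_jar_0: blue bead jar already in the lane: round, 52 mm in diameter, 76 mm high, see-through with blue beads, white cap with a blue dot, 110 to 225 g; origin at the centre of its underside. It can be pushed farther along the lane
- blue_jar_1: blue bead jar on the table, to be put into the lane; same shape (52 mm diameter, 76 high), origin at the centre of its underside
- blue_jar_2: other blue bead jar on the table, to be put into the lane; same shape and origin
- amber_jar: amber bead jar of the same shape with an amber dot on its white cap, standing among the blue ones (any of the three may be in any of the three places); stays where it is
- gold_coil: flat coil of gold wire, 120 mm across, 14 high, at the right; stays where it is
- green_coil: flat coil of green wire, 120 mm across, 14 high, at the right rear; stays where it is

How it is judged:
By the outcome, as a careful person would: the job done as asked, in the order asked, and still so for the second after the job is handed in, with the robot touching nothing.
It also fails if it takes over 72 s, if anything falls off the work surface, if the arm or the gripper's body presses on something with over 40 N, if the wrist force passes 120 N, or if a joint passes its speed limit or range.

ROBOT

A 6-joint arm with a two-finger parallel gripper is mounted at the origin on the work surface. World frame = base frame: x ahead of the robot, y to its left, z up, the work surface at z = 0. Lengths are in m, angles in rad, forces in N, time in s.
With the tool pointing down it reaches from about 0.325 to 0.85 m from the base axis. Payload 15.5 kg.
Tool frame: the origin (TCP) lies at the very end of the fingers, on their centre line; the grasp point (between the pads) lies env.grip_point_offset behind it (env.grip_point_offset is the distance from the TCP to the grasp point, in m); z points along the fingers, y is the line along which they close (so a half turn about z gives the same grasp; the last joint's range is limited). The gripper opens to 91 mm and grips with 3 to 60 N. Pads are 32 mm wide; open, the fingers measure 118 mm over their backs; the gripper's body (76 mm by 178 mm) begins 60 mm behind the grasp point.
Start: joints at [1.103, 0.494, 1.345, -0, 1.302, -0.096], TCP at [0.227, 0.582, 0.214] pointing down, gripper open.
Joint ranges: [-2.91, 2.91], [-0.82, 2.16], [0.22, 2.67], [-1.22, 4.37], [0.12, 2.79], [-3.08, 3.08]. Speed limits (rad/s): [1.89, 1.89, 2.57, 3.01, 3.01, 3.01].

INTERFACE

Orientations are given as a rotation vector (axis times angle).
In Python, from rig import env gives the robot as it stands.
- The arm moves only by the shell command python3 -m inch 'ROWS' [FORCE]. ROWS is text: rows parted by semicolons, each of 7 numbers parted by spaces: the turn, a rotation vector about the world's x, y, z normalised to -1 to 1, where 1 is 2 rad, then the shift along the world's x, y, z normalised to -1 to 1, where 1 is 20 cm, then the opening, from 0 (shut) to 1 (fully open). A call has 1 to 10 rows; each row is the pose to reach, as a shift and turn from the pose commanded when the call began; what a row does not reach only later rows make up. A row lasts 1/10 s, in which the tool goes at most 50 mm and 8.59 degrees, less where a joint would pass 70% of its speed; a pose out of reach is approached as far as the arm can. A call with a number of a shift or a turn outside -1 to 1 is refused whole. A call with a gripper value outside its range is refused whole. The fingers move at their own pace and stop on an object; FORCE is the grip in N (left out, the last holds). Time passes only in rows, so rows that repeat a pose let the fingers close. It gives the time, the measured TCP pose, the force, the opening and the grip force at its end, in the units of the state.
- env.sense(): the state, without advancing time (a new reading comes with each control period).
- env.snapshot(name): name is "scene" or "side" or "wrist"; returns a dict with "img" (420x560x3 uint8, blue, green, red), "fx", "fy", "cx", "cy" (pixels), "world_to_cam" (4x4, takes a point from world to camera coordinates). Camera axes: x right, y up, looking along -z (the intrinsics and any distortion apply to the point x, -y, -z); pixel columns grow to the right and rows downward; lengths in m; the calibration is good to about 2 mm. A picture is of the moment at which its call begins. There is no depth.
- env.job_done(): hands the job in; it is judged then, once.
Trained networks look in the newest picture that a camera, given by its name, has taken for a name from the list of things; names that differ only in an ending like _2 or _b are one class to them, and where a whole thing is asked for, a point or a joint stands for the part that bears it (a point fixed in the world has none). Each returns a list of dicts, best first, with "confidence" (0 to 1); they miss things now and then, are a little off and sometimes report something else, mostly with a low value. They report only what shows in the picture. A call takes as long as a camera call.
- env.outline_of(label, camera): "region" (420x560 bool, what is visible of it) and "rect" ([centre column, centre row, width, height] in pixels, round what is visible of it).
The state is a dict: "t": time; "q": joint angles; "joint_vel": joint speeds; "joint_efforts": joint torques, N m; "ee_pos": TCP position; "tcp_rot": TCP orientation; "contact_force": force on the tool from outside, world axes, zero at the start; "moment": the same for the moment, N m; "grip_width": opening from 0.0 (shut) to 1.0 (fully open); "gripper_force": force on a finger pad.
Only numpy, scipy, OpenCV 4.12 (cv2) and the standard library are available. Lean on these libraries where they do the work, as an engineer would, in place of code of your own. Each camera call takes 0.05 s, during which the arm holds its last target. There are 200 camera calls.

## Working session

There is one attempt and no reset: what is moved stays moved. The work goes in short steps, Python scripts to look and compute and a shell command to move; the robot and the scene stay as the last step left them, time stands still between calls to the robot, and variables do not carry over. Pictures are saved under pics/ and viewed, at most 10 in all, crops included, and the job is handed in when it is done.

```bash
ls; mkdir -p pics
cat > h.py <<'E'
import numpy as np, cv2
from rig import env
def ray(s,u,v):
    M=np.array(s["world_to_cam"]);R=M[:3,:3];o=-R.T@M[:3,3]
    d=R.T@np.array([(u-s["cx"])/s["fx"],-(v-s["cy"])/s["fy"],-1.]);return o,d
def at(s,u,v,z):
    o,d=ray(s,u,v);return (o+d*(z-o[2])/d[2])
def proj(s,p):
    M=np.array(s["world_to_cam"]);c=M[:3,:3]@np.array(p)+M[:3,3]
    return s["cx"]+s["fx"]*c[0]/-c[2], s["cy"]+s["fy"]*-c[1]/-c[2]
E
python3 - <<'E'
from h import *
ims=[]
for n in("scene","side"):
    s=env.snapshot(n);cv2.imwrite(f"pics/{n}0.png",s["img"])
    M=np.array(s["world_to_cam"]);print(n,(-M[:3,:3].T@M[:3,3]).round(3),[k for k in s])
    for l in("showcase","showcase_door","handle_mid","blue_jar_1","amber_jar","gold_coil"):
        for r in env.outline_of(l,n):print(n,l,round(r["confidence"],2),np.round(r["rect"]))
st=env.sense();print({k:np.round(v,3) for k,v in st.items()},env.grip_point_offset)
E
```

```text
pics
scene [ 1.343 -0.171  1.015] ['img', 'fx', 'fy', 'cx', 'cy', 'world_to_cam']
scene showcase 0.65 [400. 239. 105. 113.]
scene showcase_door 0.87 [386. 200.  82.  36.]
scene handle_mid 0.77 [386. 201.  78.  42.]
scene handle_mid 0.33 [399. 242. 102. 106.]
scene blue_jar_1 0.59 [210. 184.  23.  38.]
scene blue_jar_1 0.55 [251. 204.  20.  37.]
scene amber_jar 0.68 [268. 159.  16.  36.]
scene gold_coil 0.74 [148. 191.  49.  41.]
side [0.352 0.507 0.787] ['img', 'fx', 'fy', 'cx', 'cy', 'world_to_cam']
side showcase 0.86 [214. 294. 148. 119.]
side showcase 0.54 [317. 215.  19.  32.]
side showcase_door 0.82 [256. 306.  65.  91.]
side handle_mid 0.79 [255. 307.  63.  89.]
side blue_jar_1 0.75 [317. 215.  23.  36.]
side blue_jar_1 0.75 [352. 197.  18.  27.]
side amber_jar 0.83 [368. 242.  26.  36.]
side gold_coil 0.59 [370. 173.  35.  32.]
side gold_coil 0.49 [213. 294. 147. 119.]
side gold_coil 0.28 [255. 306.  63.  90.]
{'t': np.float64(0.7), 'q': array([ 1.103,  0.494,  1.346,  0.   ,  1.302, -0.096]), 'joint_vel': array([ 0.001,  0.001,  0.001, -0.   , -0.001,  0.001]), 'joint_efforts': array([-1.0000e-03, -8.7852e+01, -3.8221e+01,  7.1000e-02,  4.4000e-02,
       -0.0000e+00]), 'ee_pos': array([0.227, 0.582, 0.214]), 'tcp_rot': array([-0.581, -3.087,  0.   ]), 'contact_force': array([0.811, 0.221, 0.109]), 'moment': array([-0.046,  0.005, -0.037]), 'gripper_force': np.float64(0.0), 'grip_width': np.float64(1.003)} 0.0188
```

View pics/scene0.png

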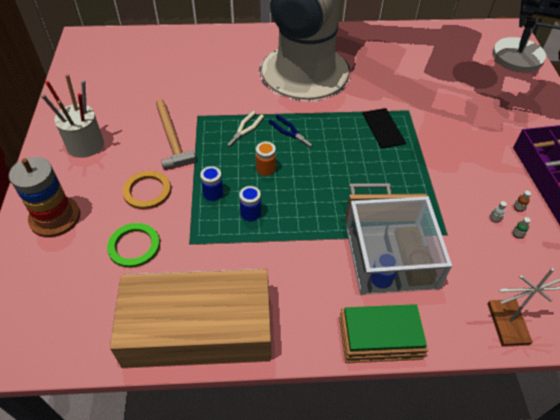

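View pics/side0.png

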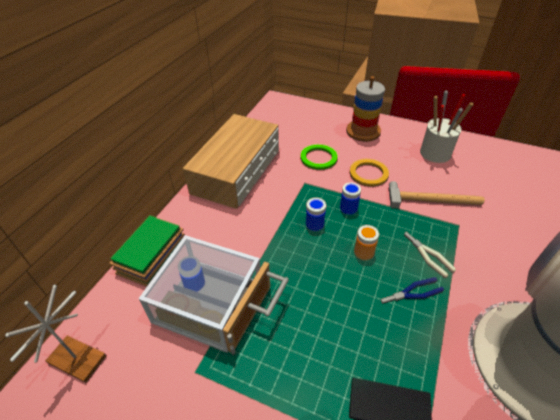

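```bash
cat >> h.py <<'E'
from scipy.optimize import least_squares
a=np.linspace(0,2*np.pi,40)
CYL=np.array([(0.026*np.cos(t),0.026*np.sin(t),z) for t in a for z in(0,.076)])
def cbox(s,x,y):
    p=np.array([proj(s,c+[x,y,0]) for c in CYL]);lo,hi=p.min(0),p.max(0)
    return np.r_[(lo+hi)/2]
def jar(obs): # list of (snap,rect)
    f=lambda q:np.concatenate([cbox(s,*q)-np.array(r[:2]) for s,r in obs])
    s,r=obs[0];x0=at(s,r[0],r[1],.038)[:2]
    o=least_squares(f,x0);return o.x,np.abs(o.fun).max()
def findjars(label,cams=("scene","side"),minc=.3):
    S={n:env.snapshot(n) for n in cams};out=[]
    D={n:[r["rect"] for r in env.outline_of(label,n) if r["confidence"]>minc] for n in cams}
    for n in cams:
        for r in D[n]:print(n,label,np.round(r),at(S[n],r[0],r[1],.038).round(3))
    if len(cams)==2:
        for r in D[cams[0]]:
            for q in D[cams[1]]:
                x,e=jar([(S[cams[0]],r),(S[cams[1]],q)])
                if e<4:print("  pair",x.round(4),round(e,1))
    return S
E
python3 - <<'E'
from h import *
for l in("blue_jar_1","amber_jar"):S=findjars(l)
A=cv2.resize(S["scene"]["img"][170:310,330:460],None,fx=4,fy=4,interpolation=cv2.INTER_CUBIC)
B=cv2.resize(S["side"]["img"][230:350,135:295],None,fx=5,fy=5,interpolation=cv2.INTER_CUBIC)
cv2.imwrite("pics/a.png",A);cv2.imwrite("pics/b.png",B)
E
```

```text
scene blue_jar_1 [250. 205.  24.  38.] [ 0.561 -0.182  0.038]
scene blue_jar_1 [212. 184.  20.  30.] [ 0.491 -0.274  0.038]
side blue_jar_1 [352. 199.  20.  31.] [ 0.485 -0.278  0.038]
  pair [ 0.4876 -0.2744] 1.2
scene amber_jar [268. 159.  19.  34.] [ 0.412 -0.133  0.038]
side amber_jar [366. 243.  27.  38.] [ 0.409 -0.138  0.038]
side amber_jar [255. 305.  64.  89.] [0.585 0.124 0.038]
  pair [ 0.4103 -0.1343] 0.7
```

View pics/a.png

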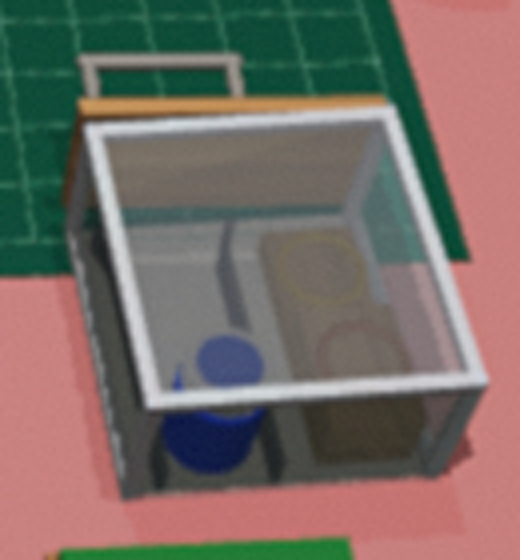

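View pics/b.png

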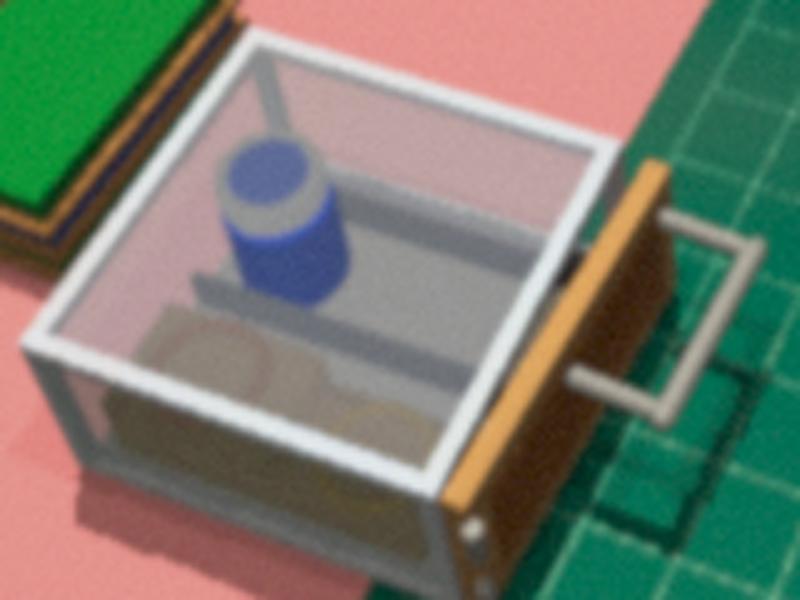

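```bash
cat >> h.py <<'E'
def rot(t):return np.array([[np.cos(t),-np.sin(t)],[np.sin(t),np.cos(t)]])
def sc(P,p): # showcase xyz->world
    return np.r_[np.array(P[:2])+rot(P[2])@np.array(p[:2]),p[2]]
def dr(P,th,p): # door frame
    return sc(P,np.r_[np.array([-.1,.089])+rot(-th)@np.array(p[:2]),p[2]])
E
python3 - <<'E'
from h import *
S={n:env.snapshot(n) for n in("scene","side")}
C=[(-.088,-.09,.1),(-.088,.09,.1),(.1,.09,.1),(.1,-.09,.1)]
H=[(-.045,-.122-.043,.074),(-.045,-.122+.043,.074)]
px={"scene":(np.array([(86,124),(392,106),(487,381),(148,408),(84,60),(238,60)])+.0)/4+[330,170],
"side":(np.array([(620,147),(437,497),(22,342),(252,30),(755,245),(662,413)])+.0)/5+[135,230]}
def f(q):
    P,th=q[:3],q[3];r=[]
    for n in S:
        W=[sc(P,c) for c in C]+[dr(P,th,h) for h in H]
        r+=[np.array(proj(S[n],w))-p for w,p in zip(W,px[n])]
    return np.concatenate(r)
o=least_squares(f,[.65,.12,0,.05]);print(o.x.round(4));print(o.fun.reshape(2,6,2).round(1))
P=o.x[:3];np.save("P.npy",o.x)
for n,p in(("mouth",(-.088,-.035,0)),("end",(.095,-.035,0))):print(n,sc(P,p).round(4))
print("hinge",sc(P,(-.1,.089,0)).round(4),"handle",[dr(P,t,(-.045,-.122,.074)).round(3) for t in(o.x[3],.5,1,1.5,1.8)])
for l in("blue_jar_1","blue_jar_0"):findjars(l,minc=.1)
# jar0 cap dot: scene(230,360)/4 , side (268,172)/5
for n,u,v in(("scene",330+230/4,170+360/4),("side",135+268/5,230+172/5)):
    w=at(S[n],u,v,.076);print("jar0",w.round(4),"in case",(rot(-P[2])@(w[:2]-P[:2])).round(4))
E
```

```text
[0.693  0.1407 0.0341 0.0609]
[[[-0.9 -0.5]
  [-0.1 -0.6]
  [ 0.   0.2]
  [-0.6 -0.7]
  [ 0.5  0.3]
  [-2.4 -0.1]]

 [[ 0.4 -0.9]
  [-0.9  0.5]
  [-1.3  0.7]
  [-0.6 -0.6]
  [-0.8  1.5]
  [ 0.4  0.4]]]
mouth [0.6062 0.1027 0.    ]
end [0.7891 0.109  0.    ]
hinge [0.59   0.2263 0.    ] handle [array([0.542, 0.106, 0.074]), array([0.495, 0.137, 0.074]), array([0.464, 0.194, 0.074]), array([0.464, 0.258, 0.074]), array([0.479, 0.294, 0.074])]
scene blue_jar_1 [212. 184.  21.  33.] [ 0.493 -0.275  0.038]
scene blue_jar_1 [252. 205.  23.  37.] [ 0.562 -0.178  0.038]
side blue_jar_1 [316. 214.  21.  35.] [ 0.554 -0.185  0.038]
side blue_jar_1 [352. 201.  21.  31.] [ 0.483 -0.268  0.038]
side blue_jar_1 [254. 306.  62.  90.] [0.586 0.127 0.038]
side blue_jar_1 [213. 294. 148. 121.] [0.683 0.136 0.038]
  pair [ 0.4878 -0.2728] 1.8
  pair [ 0.5581 -0.1795] 1.7
scene blue_jar_0 [252. 204.  22.  39.] [ 0.56  -0.177  0.038]
scene blue_jar_0 [212. 185.  24.  33.] [ 0.496 -0.275  0.038]
side blue_jar_0 [318. 213.  23.  33.] [ 0.553 -0.19   0.038]
side blue_jar_0 [351. 198.  18.  30.] [ 0.487 -0.28   0.038]
  pair [ 0.5563 -0.1807] 1.9
  pair [ 0.4912 -0.2761] 1.5
jar0 [0.7557 0.1098 0.076 ] in case [ 0.0616 -0.033 ]
jar0 [0.7565 0.1079 0.076 ] in case [ 0.0624 -0.035 ]
```

```bash
python3 -m inch '0 0 -.613 1 -1 -.15 .42;0 0 -.613 1 -1 -.15 .42;0 0 -.613 1 -1 -.15 .42;0 0 -.613 1 -1 -.15 .42;0 0 -.613 1 -1 -.15 .42;0 0 -.613 1 -1 -.15 .42;0 0 -.613 1 -1 -.15 .42;0 0 -.613 1 -1 -.15 .42;0 0 -.613 1 -1 -.15 .42;0 0 -.613 1 -1 -.15 .42' 20
python3 -m inch '0 0 0 .575 -1 0 .42;0 0 0 .575 -1 0 .42;0 0 0 .575 -1 0 .42;0 0 0 .575 -1 0 .42;0 0 0 .575 -1 0 .42;0 0 0 .575 -1 0 .42;0 0 0 .575 -1 0 .42'
python3 -m inch '0 0 0 0 -.38 0 .42;0 0 0 0 -.38 0 .42;0 0 0 0 -.38 -.2 .42;0 0 0 0 -.38 -.2 .42;0 0 0 0 -.38 -.2 .42'
python3 - <<'E'
from h import *
st=env.sense();print(st["ee_pos"].round(4),st["tcp_rot"].round(3),st["q"].round(2))
s=env.snapshot("wrist");cv2.imwrite("pics/w.png",s["img"])
q=np.load("P.npy");print([np.round(proj(s,dr(q[:3],q[3],(-.045,-.122+d,.074)))) for d in(-.043,.043)])
for r in env.outline_of("handle_mid","wrist"):print(r["confidence"],np.round(r["rect"]))
E
```

```text
t: 2.6
ee_pos: [0.427, 0.3824, 0.184]
tcp_rot: [-2.248, -2.195, -0.0]
contact_force: [0.4, 0.1, 0.1]
grip_width: 0.42
gripper_force: 0.0
t: 3.3
ee_pos: [0.542, 0.1821, 0.1838]
tcp_rot: [-2.249, -2.193, 0.0]
contact_force: [-0.1, 0.4, -0.8]
grip_width: 0.421
gripper_force: 0.0
t: 3.8
ee_pos: [0.5413, 0.1075, 0.1441]
tcp_rot: [-2.248, -2.193, 0.002]
contact_force: [0.4, 0.5, 0.6]
grip_width: 0.421
gripper_force: 0.0
[0.5413 0.1075 0.1441] [-2.248e+00 -2.193e+00  2.000e-03] [0.09 0.47 1.61 0.   1.06 0.11]
[array([283., 275.]), array([283., 166.])]
0.56 [328. 156. 103. 243.]
```

View pics/w.png

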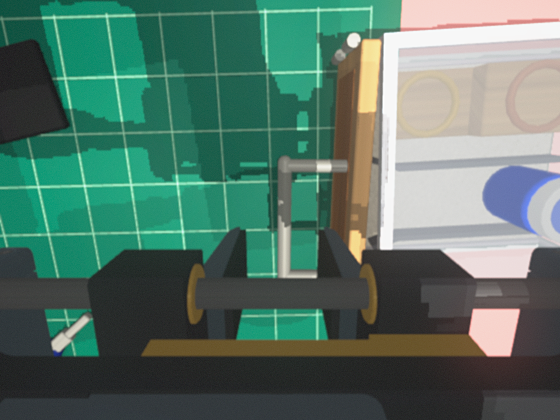

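The wrist picture shows the bar from (284,163) to (284,272), as predicted, between the fingertips at columns 230 and 335. I'll go down and grip.

```bash
python3 -m inch '0 0 0 0 0 -.22 .42;0 0 0 0 0 -.445 .42;0 0 0 0 0 -.445 .42;0 0 0 0 0 -.445 0;0 0 0 0 0 -.445 0;0 0 0 0 0 -.445 0;0 0 0 0 0 -.445 0' 20
python3 - <<'E'
from h import *
q=np.load("P.npy");P=q[:3];th=q[3];h=(-.045,-.122,.074)
c=dr(P,th,h)
for k,a in enumerate(np.arange(.06,1.93,.11)):
    w=dr(P,a,h)
    if k%9==0:b,b0=w,a
    print(k,round(a,2),"turn",round(-(a-b0)/2,3),"shift",((w-b)[:2]/.2).round(3))
E
```

```text
t: 4.6
ee_pos: [0.5429, 0.1064, 0.0565]
tcp_rot: [2.25, 2.19, 0.003]
contact_force: [-0.8, -0.7, 7.3]
grip_width: 0.102
gripper_force: 20.4
0 0.06 turn -0.0 shift [0. 0.]
1 0.17 turn -0.055 shift [-0.065  0.03 ]
2 0.28 turn -0.11 shift [-0.126  0.067]
3 0.39 turn -0.165 shift [-0.183  0.111]
4 0.5 turn -0.22 shift [-0.234  0.16 ]
5 0.61 turn -0.275 shift [-0.28   0.215]
6 0.72 turn -0.33 shift [-0.32   0.274]
7 0.83 turn -0.385 shift [-0.353  0.338]
8 0.94 turn -0.44 shift [-0.378  0.405]
9 1.05 turn -0.0 shift [0. 0.]
10 1.16 turn -0.055 shift [-0.01   0.071]
11 1.27 turn -0.11 shift [-0.013  0.142]
12 1.38 turn -0.165 shift [-0.008  0.213]
13 1.49 turn -0.22 shift [0.005 0.284]
14 1.6 turn -0.275 shift [0.026 0.352]
15 1.71 turn -0.33 shift [0.054 0.418]
16 1.82 turn -0.385 shift [0.089 0.48 ]
```

```bash
python3 -m inch '0 0 -.055 -.065 .03 0 0;0 0 -.11 -.126 .067 0 0;0 0 -.165 -.183 .111 0 0;0 0 -.22 -.234 .16 0 0;0 0 -.275 -.28 .215 0 0;0 0 -.33 -.32 .274 0 0;0 0 -.385 -.353 .338 0 0;0 0 -.44 -.378 .405 0 0;0 0 -.495 -.396 .476 0 0;0 0 -.495 -.396 .476 0 0'
python3 -m inch '0 0 -.055 -.01 .071 0 0;0 0 -.11 -.013 .142 0 0;0 0 -.165 -.008 .213 0 0;0 0 -.22 .005 .284 0 0;0 0 -.275 .026 .352 0 0;0 0 -.33 .054 .418 0 0;0 0 -.385 .089 .48 0 0;0 0 -.425 .118 .523 0 0;0 0 -.425 .118 .523 0 0'
python3 - <<'E'
from h import *
st=env.sense();print(st["q"].round(2));q=np.load("P.npy")
print(min((np.linalg.norm(dr(q[:3],a,(-.045,-.122,.074))[:2]-st["ee_pos"][:2]),a) for a in np.arange(0,2,.01)))
E
```

```text
t: 5.6
ee_pos: [0.4646, 0.2032, 0.0564]
tcp_rot: [-3.023, -0.853, -0.007]
contact_force: [3.9, -1.0, 9.0]
grip_width: 0.106
gripper_force: 20.1
t: 6.5
ee_pos: [0.4905, 0.3066, 0.0565]
tcp_rot: [-3.105, 0.468, -0.01]
contact_force: [15.6, -14.1, 5.3]
grip_width: 0.101
gripper_force: 20.0
[ 0.46  0.62  1.63 -0.    0.89  2.33]
(np.float64(0.002140642130680696), np.float64(1.93))
```

```bash
python3 -m inch '0 0 0 0 0 0 .42;0 0 0 0 0 0 .42;0 0 0 0 0 0 .42;0 0 0 0 0 .25 .42;0 0 0 0 0 .5 .42;0 0 0 0 0 .75 .42;0 0 0 0 0 .75 .42'
python3 -m inch '0 0 .17 .1 -.25 0 1;0 0 .17 .2 -.5 0 1;0 0 .17 .33 -.75 0 1;0 0 .17 .33 -1 0 1;0 0 .17 .33 -1 0 1;0 0 .17 .33 -1 0 1'
python3 -m inch '0 0 0 0 -1 0 1;0 0 0 0 -1 0 1;0 0 0 0 -1 0 1;0 0 0 0 -1 0 1;0 0 0 0 -1 0 1'
python3 -m inch '0 0 0 0 -.435 0 1;0 0 0 0 -.435 0 1;0 0 0 0 -.435 0 1'
python3 - <<'E'
from h import *
st=env.sense();print(st["tcp_rot"].round(3),st["q"].round(2))
for l in("blue_jar_1","amber_jar"):S=findjars(l,minc=.3)
s=env.snapshot("wrist")
print(np.round(cbox(s,.557,-.18)))
for r in env.outline_of("blue_jar_1","wrist"):print(r["confidence"],np.round(r["rect"]))
cv2.imwrite("pics/d.png",np.hstack([S["scene"]["img"][60:300,180:480],s["img"][60:300,130:430]]))
E
```

```text
t: 7.2
ee_pos: [0.489, 0.3076, 0.2117]
tcp_rot: [-3.101, 0.462, -0.013]
contact_force: [1.1, 0.3, -0.3]
grip_width: 0.419
gripper_force: 0.0
t: 7.8
ee_pos: [0.5526, 0.1031, 0.2047]
tcp_rot: [3.14, 0.064, -0.001]
contact_force: [-0.1, 0.3, -0.1]
grip_width: 0.913
gripper_force: 0.0
t: 8.3
ee_pos: [0.5524, -0.0984, 0.2048]
tcp_rot: [3.14, 0.062, 0.0]
contact_force: [-0.1, 1.6, 0.1]
grip_width: 1.001
gripper_force: 0.0
t: 8.6
ee_pos: [0.5526, -0.1838, 0.2047]
tcp_rot: [3.14, 0.065, 0.0]
contact_force: [0.8, -0.0, -0.0]
grip_width: 1.004
gripper_force: 0.0
[3.14  0.065 0.   ] [-0.42  0.44  1.47 -0.    1.23  1.11]
scene blue_jar_1 [251. 205.  24.  36.] [ 0.562 -0.179  0.038]
scene blue_jar_1 [211. 184.  19.  36.] [ 0.492 -0.278  0.038]
side blue_jar_1 [317. 213.  25.  32.] [ 0.554 -0.189  0.038]
side blue_jar_1 [353. 200.  19.  28.] [ 0.481 -0.274  0.038]
  pair [ 0.5575 -0.1814] 1.8
  pair [ 0.4865 -0.2763] 2.0
scene amber_jar [267. 158.  17.  32.] [ 0.409 -0.135  0.038]
side amber_jar [366. 244.  24.  41.] [ 0.407 -0.136  0.038]
side amber_jar [370. 171.  39.  26.] [ 0.466 -0.413  0.038]
  pair [ 0.4086 -0.1347] 0.4
[282. 191.]
0.8 [358. 250.  41.  54.]
0.72 [283. 189.  53.  66.]
```

View pics/d.png

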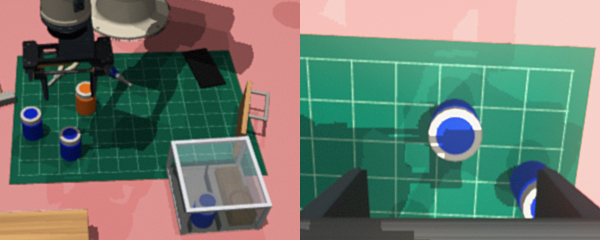

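```bash
python3 -m inch '0 0 0 .022 .015 -.25 1;0 0 0 .022 .015 -.5 1;0 0 0 .022 .015 -.75 1;0 0 0 .022 .015 -.905 1;0 0 0 .022 .015 -.905 1;0 0 0 .022 .015 -.905 0;0 0 0 .022 .015 -.905 0;0 0 0 .022 .015 -.905 0;0 0 0 .022 .015 -.905 0;0 0 0 .022 .015 -.905 0' 10
python3 -m inch '0 0 0 -.005 .05 0 0;0 0 0 -.01 .15 0 0;0 0 0 -.015 .25 0 0;0 0 0 -.02 .35 0 0;0 0 0 -.025 .45 0 0;0 0 0 -.03 .55 0 0;0 0 0 -.035 .65 0 0;0 0 0 -.035 .7 0 0;0 0 0 -.035 .7 0 0'
python3 - <<'E'
from h import *
findjars("blue_jar_1",minc=.3)
E
```

```text
t: 10.1
ee_pos: [0.5574, -0.1783, 0.0248]
tcp_rot: [3.14, 0.069, 0.002]
contact_force: [0.8, -2.6, 1.3]
grip_width: 0.591
gripper_force: 0.9
t: 11.0
ee_pos: [0.5504, -0.0365, 0.0248]
tcp_rot: [-3.141, -0.07, -0.002]
contact_force: [-0.1, 8.4, 10.4]
grip_width: 0.559
gripper_force: 10.0
scene blue_jar_1 [312. 204.  24.  27.] [ 0.565 -0.033  0.038]
scene blue_jar_1 [210. 184.  21.  33.] [ 0.491 -0.279  0.038]
side blue_jar_1 [350. 198.  21.  30.] [ 0.489 -0.277  0.038]
  pair [ 0.4906 -0.278 ] 0.4
```

```bash
python3 -m inch '0 0 0 0 .1 0 0;0 0 0 0 .2 0 0;0 0 0 0 .3 0 0;0 0 0 0 .4 0 0;0 0 0 0 .5 0 0;0 0 0 0 .6 0 0;0 0 0 -.005 .685 0 0;0 0 0 -.005 .685 0 0;0 0 0 -.005 .685 0 .8;0 0 0 -.005 .685 0 .8'
python3 -m inch '0 0 0 0 0 0 .8;0 0 0 0 0 0 .8;0 0 0 0 0 .25 .8;0 0 0 0 0 .5 .8;0 0 0 0 0 .6 .8;0 0 0 0 0 .6 .3'
python3 - <<'E'
from h import *
findjars("blue_jar_1",minc=.3)
s=env.snapshot("wrist")
print(np.round(cbox(s,.549,.101)),env.sense()["q"].round(2))
for r in env.outline_of("blue_jar_1","wrist"):print(r["confidence"],np.round(r["rect"]))
E
```

```text
t: 12.2
ee_pos: [0.5488, 0.0991, 0.0241]
tcp_rot: [3.141, 0.069, 0.0]
contact_force: [0.4, -0.2, 0.3]
grip_width: 0.707
gripper_force: 0.0
t: 12.8
ee_pos: [0.5506, 0.0991, 0.1471]
tcp_rot: [-3.141, -0.068, -0.009]
contact_force: [0.5, -0.0, -0.3]
grip_width: 0.742
gripper_force: 0.0
scene blue_jar_1 [211. 185.  17.  41.] [ 0.494 -0.278  0.038]
scene blue_jar_1 [366. 190.  27.  22.] [0.527 0.105 0.038]
side blue_jar_1 [276. 303.  24.  35.] [0.545 0.102 0.038]
side blue_jar_1 [352. 198.  19.  28.] [ 0.486 -0.28   0.038]
side blue_jar_1 [266. 374.  79.  88.] [0.503 0.248 0.038]
  pair [ 0.4901 -0.2781] 1.5
  pair [0.5391 0.1027] 3.5
[279. 210.] [0.07 0.48 1.6  0.   1.06 1.6 ]
0.64 [277. 211.  67.  81.]
```

```bash
python3 -m inch '.003 -.09 0 -.1 0 0 .3;.006 -.18 0 -.2 0 0 .3;.009 -.26 0 -.3 0 0 .3;.012 -.349 0 -.31 -.01 0 .3;.012 -.349 0 -.31 -.01 0 .3;.012 -.349 0 -.31 -.01 0 .3;.012 -.349 0 -.31 -.01 0 .3'
python3 -c "
from h import *
print(env.sense()['q'].round(2),rot(.034)@[1,0])
from scipy.spatial.transform import Rotation as R
print(R.from_rotvec(env.sense()['tcp_rot']).as_matrix().round(3))"
```

```text
t: 13.8
ee_pos: [0.4892, 0.1003, 0.1545]
tcp_rot: [2.993, 0.001, 0.856]
contact_force: [0.8, -0.0, 1.1]
grip_width: 0.3
gripper_force: 0.0
[ 0.16  0.29  2.18 -0.76  0.17  2.45] [0.99942206 0.03399345]
[[ 0.849 -0.007  0.529]
 [ 0.008 -1.    -0.028]
 [ 0.529  0.028 -0.848]]
```

```bash
python3 -m inch '-.003 .065 0 0 0 0 .3;-.005 .131 0 0 0 0 .3;-.005 .131 0 0 0 -.2 .3;-.005 .131 0 0 0 -.4 .3;-.005 .131 0 0 0 -.55 .3;-.005 .131 0 0 0 -.6 .3;-.005 .131 0 0 0 -.6 .3'
python3 -c "
from h import *
print(env.sense()['q'].round(2))
from scipy.spatial.transform import Rotation as R
print(R.from_rotvec(env.sense()['tcp_rot']).as_matrix().round(3))"
```

```text
t: 14.5
ee_pos: [0.4883, 0.1004, 0.0328]
tcp_rot: [3.07, 0.012, 0.45]
contact_force: [-0.2, 0.2, 0.4]
grip_width: 0.302
gripper_force: 0.0
[ 0.14  0.56  2.08 -0.33  0.24  2.01]
[[ 0.958  0.002  0.287]
 [ 0.013 -0.999 -0.037]
 [ 0.287  0.039 -0.957]]
```

```bash
python3 -m inch '0 0 0 .05 -.005 0 .3;0 0 0 .1 -.003 0 .3;0 0 0 .15 0 0 .3;0 -.01 0 .21 0 0 .3;0 -.025 0 .27 .003 0 .3;0 -.04 0 .33 .005 0 .3;0 -.055 0 .39 .007 0 .3;0 -.07 0 .45 .009 0 .3;0 -.08 0 .51 .01 0 .3;0 -.09 0 .55 .01 0 .3'
python3 - <<'E'
from h import *
st=env.sense();print(st["q"].round(2));P=np.load("P.npy")[:3]
print((rot(-P[2])@(st["ee_pos"][:2]-P[:2])).round(4))
S=findjars("blue_jar_1",minc=.3)
cv2.imwrite("pics/e.png",np.hstack([cv2.resize(S["side"]["img"][230:370,150:310],None,fx=2.5,fy=2.5),cv2.resize(S["scene"]["img"][150:290,320:480],None,fx=2.5,fy=2.5)]))
E
```

```text
t: 15.5
ee_pos: [0.6008, 0.1028, 0.0353]
tcp_rot: [3.016, 0.006, 0.734]
contact_force: [-0.1, 2.7, 0.7]
grip_width: 0.302
gripper_force: 0.6
[ 0.13  0.63  1.97 -0.91  0.12  2.58]
[-0.0934 -0.0348]
scene blue_jar_1 [211. 184.  19.  33.] [ 0.492 -0.276  0.038]
scene blue_jar_1 [148. 191.  50.  40.] [ 0.509 -0.431  0.038]
side blue_jar_1 [353. 192.  10.  12.] [ 0.488 -0.305  0.038]
```

View pics/e.png

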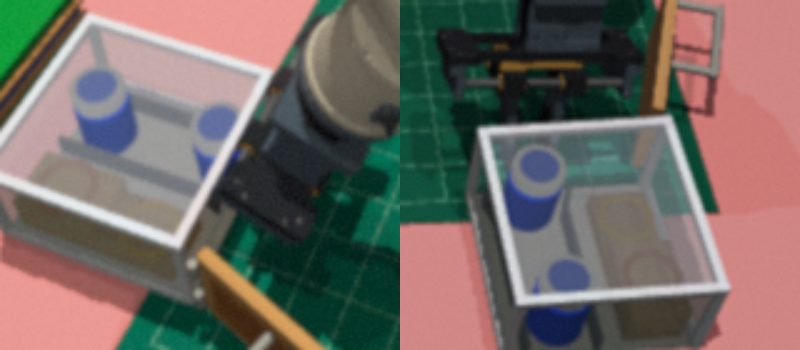

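```bash
python3 -m inch '0 .02 0 -.1 0 0 .3;0 .05 0 -.25 -.004 0 .3;0 .09 0 -.4 -.008 0 .3;0 .09 0 -.55 -.01 0 .3;0 .09 0 -.55 -.01 .25 .5;0 .16 0 -.55 -.01 .5 .8;0 .235 0 -.55 -.01 .7 1;0 .235 0 -.55 -.01 .7 1;0 .235 0 -.55 -.01 .7 1'
python3 -m inch '0 0 0 0 -.25 0 1;0 0 0 0 -.5 0 1;0 0 0 0 -.75 0 1;0 0 0 0 -1 0 1;0 0 0 0 -1 0 1;0 0 0 0 -1 0 1'
python3 -m inch '0 0 0 0 -.25 0 1;0 0 0 0 -.5 0 1;0 0 0 0 -.75 0 1;0 0 0 0 -.88 0 1;0 0 0 0 -.88 0 1'
python3 - <<'E'
from h import *
from scipy.spatial.transform import Rotation as R
print(R.from_rotvec(env.sense()['tcp_rot']).as_matrix().round(3),env.sense()["q"].round(2))
s=env.snapshot("wrist");print(np.round(cbox(s,.490,-.277)))
for r in env.outline_of("blue_jar_1","wrist"):
    q=r["rect"];print(r["confidence"],np.round(q),least_squares(lambda x:cbox(s,*x)-np.array(q[:2]),[.49,-.277]).x.round(4))
E
```

```text
t: 16.6
ee_pos: [0.4921, 0.1024, 0.1786]
tcp_rot: [3.111, 0.024, 0.012]
contact_force: [1.3, -0.2, 0.6]
grip_width: 0.707
gripper_force: 0.0
t: 17.2
ee_pos: [0.4898, -0.0994, 0.1751]
tcp_rot: [3.108, 0.018, 0.011]
contact_force: [0.3, 0.5, -0.1]
grip_width: 1.003
gripper_force: 0.0
t: 17.7
ee_pos: [0.4907, -0.2766, 0.175]
tcp_rot: [3.106, 0.02, 0.012]
contact_force: [0.0, 0.7, -0.7]
grip_width: 1.002
gripper_force: 0.0
[[ 1.     0.013  0.008]
 [ 0.013 -0.999 -0.035]
 [ 0.007  0.036 -0.999]] [-0.6   0.44  1.57 -0.03  1.11  0.97]
[278. 204.]
0.96 [278. 202.  63.  70.] [ 0.4917 -0.2771]
0.32 [135. 258.  44.  36.] [ 0.4351 -0.1443]
```

```bash
python3 -m inch '.0175 0 .01 0 0 -.25 1;.0175 0 .01 0 0 -.5 1;.0175 0 .01 0 0 -.7 1;.0175 0 .01 0 0 -.755 1;.0175 0 .01 0 0 -.755 1;.0175 0 .01 0 0 -.755 0;.0175 0 .01 0 0 -.755 0;.0175 0 .01 0 0 -.755 0;.0175 0 .01 0 0 -.755 0;.0175 0 .01 0 0 -.755 0' 10
python3 -m inch '0 0 0 0 0 0 0;0 0 0 .016 .105 0 0;0 0 0 .032 .21 0 0;0 0 0 .048 .315 0 0;0 0 0 .064 .42 0 0;0 0 0 .08 .525 0 0;0 0 0 .096 .63 0 0;0 0 0 .112 .735 0 0;0 0 0 .128 .84 0 0;0 0 0 .145 .945 0 0'
python3 -m inch '0 0 0 .016 .105 0 0;0 0 0 .032 .21 0 0;0 0 0 .048 .315 0 0;0 0 0 .064 .42 0 0;0 0 0 .08 .525 0 0;0 0 0 .096 .63 0 0;0 0 0 .112 .735 0 0;0 0 0 .128 .84 0 0;0 0 0 .145 .945 0 0;0 0 0 .145 .945 0 0'
python3 - <<'E'
from h import *
s=env.snapshot("side")
for r in env.outline_of("blue_jar_1","side"):print(r["confidence"],np.round(r["rect"]))
print(np.round(cbox(s,.549,.101)))
E
```

```text
t: 18.8
ee_pos: [0.4899, -0.2756, 0.0246]
tcp_rot: [3.139, 0.051, 0.011]
contact_force: [0.7, -0.9, -0.1]
grip_width: 0.592
gripper_force: 0.0
t: 19.8
ee_pos: [0.5193, -0.0862, 0.0245]
tcp_rot: [3.139, 0.052, 0.012]
contact_force: [-0.1, -4.3, 6.7]
grip_width: 0.566
gripper_force: 10.0
t: 20.8
ee_pos: [0.5485, 0.1047, 0.0245]
tcp_rot: [3.14, 0.054, 0.012]
contact_force: [0.4, 5.9, 7.4]
grip_width: 0.564
gripper_force: 10.0
[274. 302.]
```

```bash
python3 -m inch '0 0 0 0 -.018 0 0;0 0 0 0 -.018 0 0;0 0 0 0 -.018 0 .8;0 0 0 0 -.018 0 .8;0 0 0 0 -.018 0 .8;0 0 0 0 -.018 0 .8;0 0 0 0 -.018 .2 .8;0 0 0 0 -.018 .4 .8;0 0 0 0 -.018 .6 .8;0 0 0 0 -.018 .6 .3'
python3 -m inch '0 -.05 0 -.15 -.005 0 .3;.003 -.1 0 -.3 -.01 0 .3;.005 -.148 0 -.31 -.01 0 .3;.005 -.148 0 -.31 -.01 -.2 .3;.005 -.148 0 -.31 -.01 -.4 .3;.005 -.148 0 -.31 -.01 -.55 .3;.005 -.148 0 -.31 -.01 -.55 .3'
python3 - <<'E'
from h import *
from scipy.spatial.transform import Rotation as R
print(R.from_rotvec(env.sense()['tcp_rot']).as_matrix().round(3),env.sense()["q"].round(2))
s=env.snapshot("side")
for r in env.outline_of("blue_jar_1","side"):
    q=r["rect"];print(r["confidence"],np.round(q),at(s,q[0],q[1],.038).round(3))
print(np.round(cbox(s,.549,.101)))
E
```

```text
t: 21.9
ee_pos: [0.5503, 0.0992, 0.1489]
tcp_rot: [3.14, 0.052, 0.022]
contact_force: [0.1, 0.2, -1.4]
grip_width: 0.741
gripper_force: 0.0
t: 22.6
ee_pos: [0.4835, 0.0967, 0.0308]
tcp_rot: [-3.103, -0.051, -0.463]
contact_force: [-0.7, 0.3, -0.2]
grip_width: 0.298
gripper_force: 0.0
[[ 0.956  0.032  0.292]
 [ 0.031 -0.999  0.008]
 [ 0.292  0.001 -0.956]] [ 0.09  0.56  2.11 -0.1   0.18  1.72]
0.9 [276. 302.  22.  37.] [0.548 0.099 0.038]
0.72 [247. 295.  17.  23.] [0.612 0.109 0.038]
[274. 302.]
```

```bash
python3 -m inch '0 0 0 .05 .009 0 .3;0 0 0 .1 .012 0 .3;0 0 0 .16 .014 0 .3;0 -.01 0 .22 .016 0 .3;0 -.025 0 .28 .018 0 .3;0 -.04 0 .34 .02 0 .3;0 -.055 0 .4 .022 0 .3;0 -.07 0 .46 .024 0 .3;0 -.08 0 .5 .026 0 .3;0 -.09 0 .53 .027 0 .3'
python3 -m inch '0 0 0 .03 .001 0 .3;0 0 0 .06 .002 0 .3;0 0 0 .09 .003 0 .3;0 0 0 .11 .004 0 .3;0 0 0 .11 .004 0 .3'
python3 - <<'E'
from h import *
from scipy.spatial.transform import Rotation as R
st=env.sense();P=np.load("P.npy")[:3];print(R.from_rotvec(st['tcp_rot']).as_matrix()[:,2].round(3),st["q"].round(2))
print((rot(-P[2])@(st["ee_pos"][:2]-P[:2])).round(4))
S={n:env.snapshot(n) for n in("side","scene")}
cv2.imwrite("pics/f.png",np.hstack([cv2.resize(S["side"]["img"][230:370,150:310],None,fx=2.5,fy=2.5),cv2.resize(S["scene"]["img"][150:290,320:480],None,fx=2.5,fy=2.5)]))
E
```

```text
t: 23.7
ee_pos: [0.599, 0.1057, 0.044]
tcp_rot: [3.05, 0.047, 0.721]
contact_force: [-1.8, 0.2, 0.2]
grip_width: 0.296
gripper_force: 0.7
t: 24.2
ee_pos: [0.6153, 0.1059, 0.0415]
tcp_rot: [3.052, 0.048, 0.705]
contact_force: [-23.7, 0.4, 0.6]
grip_width: 0.299
gripper_force: 10.4
[ 0.438 -0.002 -0.899] [ 0.1   0.62  1.92 -0.29  0.16  1.92]
[-0.0788 -0.0322]
```

View pics/f.png

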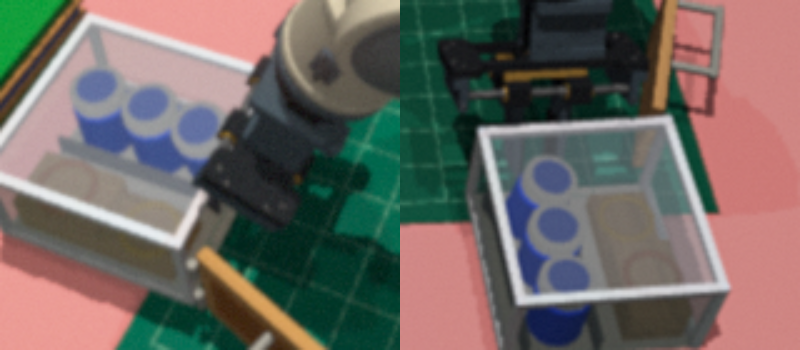

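```bash
python3 -m inch '0 .02 0 -.1 0 0 .3;0 .05 0 -.25 -.004 0 .3;0 .09 0 -.4 -.008 0 .3;0 .09 0 -.6 -.01 0 .3;0 .09 0 -.65 -.01 .2 .42;0 .15 0 -.65 -.01 .4 .42;0 .226 0 -.65 -.01 .6 .42;0 .226 0 -.65 -.01 .7 .42;0 .226 0 -.65 -.01 .7 .42;0 .226 0 -.65 -.01 .7 .42'
python3 -m inch '0 0 -.06 0 .25 0 .42;0 0 -.12 0 .5 0 .42;0 0 -.17 0 .75 0 .42;0 0 -.17 0 1 0 .42;0 0 -.17 0 1 0 .42;0 0 -.17 0 1 0 .42'
python3 - <<'E'
from h import *
from scipy.spatial.transform import Rotation as R
st=env.sense();print(R.from_rotvec(st['tcp_rot']).as_matrix().round(3),st["ee_pos"].round(4))
s=env.snapshot("wrist");q=np.load("P.npy")
for th in(1.87,1.93,1.98):print([np.round(proj(s,dr(q[:3],th,(-.045,-.122+d,.074)))) for d in(-.043,.043)],dr(q[:3],th,(-.045,-.122,.074)).round(4))
for l in("showcase_door","handle_mid"):
  for r in env.outline_of(l,"wrist"):print(r["confidence"],np.round(r["rect"]))
cv2.imwrite("pics/g.png",s["img"])
E
```

```text
t: 25.3
ee_pos: [0.4924, 0.1046, 0.1858]
tcp_rot: [-3.141, -0.049, -0.025]
contact_force: [-0.0, 0.2, -1.1]
grip_width: 0.423
gripper_force: 0.0
t: 25.9
ee_pos: [0.4891, 0.3054, 0.1823]
tcp_rot: [3.102, -0.478, 0.016]
contact_force: [0.2, -0.8, 0.1]
grip_width: 0.421
gripper_force: 0.0
[[ 0.953 -0.301  0.01 ]
 [-0.301 -0.954 -0.004]
 [ 0.01   0.001 -1.   ]] [0.4891 0.3054 0.1823]
[array([290., 258.]), array([286., 162.])] [0.484  0.3016 0.074 ]
[array([278., 255.]), array([280., 159.])] [0.4887 0.3079 0.074 ]
[array([269., 252.]), array([276., 156.])] [0.4929 0.3128 0.074 ]
0.87 [318. 154.  86. 217.]
0.82 [319. 155.  87. 215.]
```

View pics/g.png

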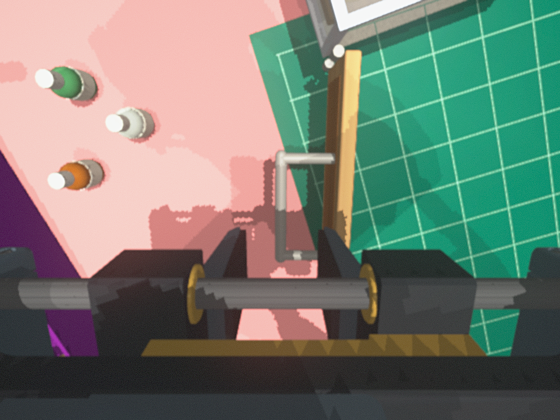

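The bar shows at (280,156)-(280,257), so the door is still at about 1.92 rad and the bar lies between the fingers. I'll grip it and swing the door shut.

```bash
python3 -m inch '0 0 0 0 .008 -.22 .42;0 0 0 0 .008 -.44 .42;0 0 0 0 .008 -.63 .42;0 0 0 0 .008 -.63 .42;0 0 0 0 .008 -.63 0;0 0 0 0 .008 -.63 0;0 0 0 0 .008 -.63 0;0 0 0 0 .008 -.63 0' 20
python3 - <<'E'
from h import *
q=np.load("P.npy");P=q[:3];h=(-.045,-.122,.074)
b0=1.92
for k in range(19):
    a=max(1.92-.11*k,0);w=dr(P,a,h)
    if k in(0,9):b,b0=w,a
    print(k,round(a,2),"turn",round(-(a-b0)/2,3),"shift",((w-b)[:2]/.2).round(3),w.round(4))
E
```

```text
t: 26.85
ee_pos: [0.4907, 0.3064, 0.0593]
tcp_rot: [3.104, -0.483, 0.02]
contact_force: [1.6, -3.3, 6.0]
grip_width: 0.102
gripper_force: 20.4
0 1.92 turn -0.0 shift [0. 0.] [0.4879 0.3068 0.074 ]
1 1.81 turn 0.055 shift [-0.041 -0.058] [0.4797 0.2952 0.074 ]
2 1.7 turn 0.11 shift [-0.076 -0.121] [0.4728 0.2826 0.074 ]
3 1.59 turn 0.165 shift [-0.103 -0.187] [0.4673 0.2694 0.074 ]
4 1.48 turn 0.22 shift [-0.123 -0.256] [0.4633 0.2557 0.074 ]
5 1.37 turn 0.275 shift [-0.135 -0.326] [0.4608 0.2416 0.074 ]
6 1.26 turn 0.33 shift [-0.14  -0.397] [0.4599 0.2273 0.074 ]
7 1.15 turn 0.385 shift [-0.137 -0.469] [0.4606 0.2131 0.074 ]
8 1.04 turn 0.44 shift [-0.125 -0.539] [0.4628 0.1989 0.074 ]
9 0.93 turn -0.0 shift [0. 0.] [0.4666 0.1852 0.074 ]
10 0.82 turn 0.055 shift [ 0.026 -0.066] [0.4719 0.1719 0.074 ]
11 0.71 turn 0.11 shift [ 0.06 -0.13] [0.4785 0.1592 0.074 ]
12 0.6 turn 0.165 shift [ 0.1   -0.189] [0.4866 0.1474 0.074 ]
13 0.49 turn 0.22 shift [ 0.146 -0.243] [0.4959 0.1365 0.074 ]
14 0.38 turn 0.275 shift [ 0.198 -0.292] [0.5063 0.1267 0.074 ]
15 0.27 turn 0.33 shift [ 0.256 -0.335] [0.5177 0.1181 0.074 ]
16 0.16 turn 0.385 shift [ 0.317 -0.371] [0.53   0.1109 0.074 ]
17 0.05 turn 0.44 shift [ 0.382 -0.401] [0.543 0.105 0.074]
18 0 turn 0.465 shift [ 0.413 -0.412] [0.5492 0.1028 0.074 ]
```

```bash
python3 -m inch '0 0 .055 -.041 -.058 0 0;0 0 .11 -.076 -.121 0 0;0 0 .165 -.103 -.187 0 0;0 0 .22 -.123 -.256 0 0;0 0 .275 -.135 -.326 0 0;0 0 .33 -.14 -.397 0 0;0 0 .385 -.137 -.469 0 0;0 0 .44 -.125 -.539 0 0;0 0 .495 -.1065 -.608 0 0;0 0 .495 -.1065 -.608 0 0'
python3 -m inch '0 0 .055 .026 -.066 0 0;0 0 .11 .06 -.13 0 0;0 0 .165 .1 -.189 0 0;0 0 .22 .146 -.243 0 0;0 0 .275 .198 -.292 0 0;0 0 .33 .256 -.335 0 0;0 0 .385 .317 -.371 0 0;0 0 .44 .382 -.401 0 0;0 0 .46 .4 -.41 0 0;0 0 .46 .4 -.41 0 0'
```

```text
t: 27.85
ee_pos: [0.4699, 0.1835, 0.0592]
tcp_rot: [-2.956, -1.054, -0.02]
contact_force: [-3.2, 0.5, 14.1]
grip_width: 0.104
gripper_force: 20.0
t: 28.85
ee_pos: [0.5508, 0.1034, 0.0593]
tcp_rot: [-2.182, -2.252, -0.019]
contact_force: [4.3, 9.5, 6.1]
grip_width: 0.103
gripper_force: 20.0
```

```bash
python3 -m inch '0 0 0 .01 0 0 0;0 0 0 .02 0 0 0;0 0 0 .02 0 0 0'
```

```text
t: 29.15
ee_pos: [0.5509, 0.1034, 0.059]
tcp_rot: [-2.18, -2.248, -0.011]
contact_force: [-13.6, 6.8, 22.1]
grip_width: 0.1
gripper_force: 20.0
```

```bash
python3 -m inch '0 0 0 0 0 0 .42;0 0 0 0 0 0 .42;0 0 0 0 0 0 .42;0 0 0 0 0 .25 .42;0 0 0 0 0 .5 .42;0 0 0 -.2 0 .7 .42;0 0 0 -.4 .2 .8 .42;0 0 0 -.6 .4 .8 .42;0 0 0 -.6 .4 .8 .42'
python3 - <<'E'
from h import *
S={n:env.snapshot(n) for n in("side","scene","wrist")}
A=cv2.resize(S["side"]["img"][230:350,140:300],None,fx=2.5,fy=2.5);B=cv2.resize(S["scene"]["img"][170:290,320:480],None,fx=2.5,fy=2.5)
C=cv2.resize(S["wrist"]["img"],(400,300))
cv2.imwrite("pics/k.png",np.vstack([np.hstack([A,B]),np.hstack([C,C*0])]))
q=np.load("P.npy")
for n in("side",):
  for th in(0,.03):print(n,[np.round(proj(S[n],dr(q[:3],th,(-.045,-.122+d,.074))),1) for d in(-.043,.043)],[np.round((np.array(proj(S[n],dr(q[:3],th,p)))-[140,230])*2.5) for p in((0,-.178,.096),(.012,-.178,.096),(-.045,-.165,.074),(-.045,-.079,.074))])
findjars("amber_jar")
E
```

```text
t: 30.05
ee_pos: [0.4301, 0.1842, 0.2189]
tcp_rot: [-2.181, -2.251, -0.014]
contact_force: [-0.6, 0.1, -0.4]
grip_width: 0.42
gripper_force: 0.0
side [array([281.5, 278. ]), array([266.2, 311.1])] [array([311.,  79.]), array([298.,  75.]), array([354., 120.]), array([316., 203.])]
side [array([283.3, 279.2]), array([267., 312.])] [array([316.,  81.]), array([304.,  76.]), array([358., 123.]), array([318., 205.])]
scene amber_jar [268. 159.  17.  32.] [ 0.411 -0.132  0.038]
scene amber_jar [401. 242. 105. 114.] [0.685 0.16  0.038]
side amber_jar [369. 241.  17.  39.] [ 0.402 -0.147  0.038]
  pair [ 0.4055 -0.1372] 2.3
```

View pics/k.png

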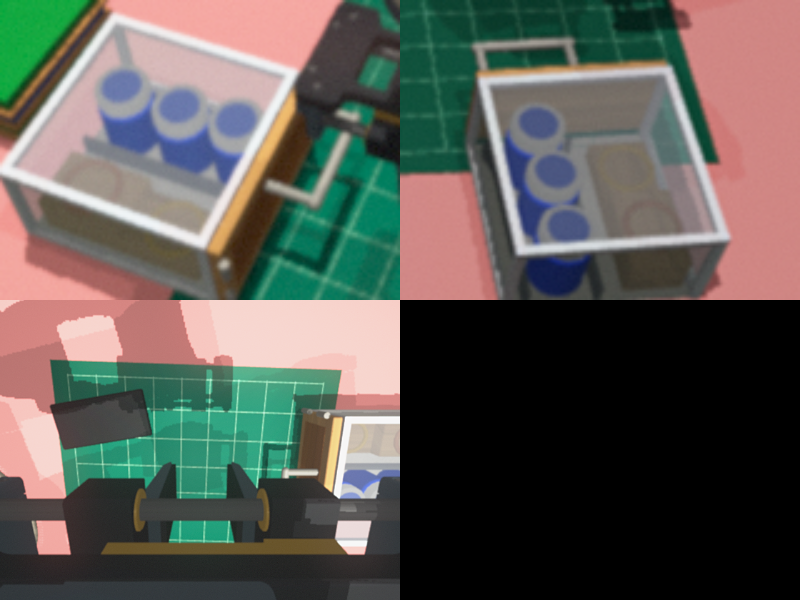

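The picture shows the door flush against the case. The handle corner at side-crop pixel (314,203) matches 0 rad. The three blue jars stand upright in single file, and the robot is clear.

```bash
python3 -c "
from rig import env
print(env.job_done())"
```

```text
the job is handed in; nothing more can be done
None
```

The job is handed in at about 30 s: the door was opened by its handle, both blue jars slid into the lane behind the first, and the door was shut; the judge returned no verdict.

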